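Hold the glue block ready over its seat

TASK

First push the upright handle of the glue-up jig's clamp back, away from the seat, until the clamp falls fully open. Then pick up the smallest of the three hardwood offcuts, carry it over the jig's stops without knocking it on the jig, and hold it still, level, centred on and lengthwise with the raised seat between the two stops, about 1 cm above it and touching nothing of the jig, so that I can brush glue underneath. Finish while still holding it there, and leave the other two offcuts and the glue bottle where they are.

Things in the scene. Friction and masses are not known exactly. Their poses are not given: they have to be found in the camera images.
- jig: Glue-up jig, fixed to the bench. Origin on the bench under the seat's centre; x runs lengthwise from the front stop (robot side) to the clamp, z up; yaw within 0.35 rad. Plywood base 245 x 130 x 12 mm (x -87.5 to 157.5 mm). On it: seat, two wooden stops across its ends, and behind them a steel toggle clamp between cheeks (x 82 to 108 mm, 102 mm high). Nothing stands at the seat's long sides.
- seat (a point): Centre of the top of the seat, a pale raised wooden block 90 mm long (x) x 55 mm wide (y), top 52 mm above the bench; axes as the jig's. Stops are walls 100 mm wide (y): front one with inner face at x = -57 mm, 14 mm thick, top 78 mm above the bench; rear one with inner face at x = +57 mm, 10 mm thick, top 64 mm above the bench.
- pivot (a point): Point on the clamp's hinge axis (along y), at jig x = 95 mm, y = 0, 90 mm above the bench; axes as the jig's; does not move. When closed, a steel hold-down bar (86 mm long, 14 wide, 10 thick, rubber foot at its end) points from here to -x over the seat.
- clamp (a joint): Angle of the clamp's L-shaped lever, rad: 0 closed (start), 1.9 fully open. Pushing the handle to the jig's +x raises the bar. Over-centre by its weight: let go before 0.45 rad it falls shut, past 0.75 rad it falls open by itself in 0.5 to 1.5 s and stays (between, friction may hold it), bar upright leaning slightly back, handle lying toward +x. Under 2 N on the handle moves it.
- handle_end (a point): Tip of the clamp's black-gripped handle, moves with it. Closed, the handle stands straight up from the pivot, 22 mm wide (y), 14 mm thick (x; lower 32 mm 8 mm thick), tip 102 mm above the pivot, 192 mm above the bench.
- small_offcut_center (a point): The smallest of three brown hardwood offcuts lying on the bench: 90 mm (its x) x 55 mm (y) x 32 mm (z), 0.07 to 0.15 kg. The point is its centre, 16 mm above its underside. It lies flat; grasp it across the 55 mm.
- long_offcut_center (a point): Bystander: the long hardwood offcut, 140 (x) x 70 (y) x 45 mm; the point is its centre.
- thick_offcut_center (a point): Bystander: the thick hardwood offcut, 110 (x) x 60 (y) x 50 mm; the point is its centre.
- glue_bottle_center (a point): Bystander: white glue bottle with a red cone cap standing upright, 47 mm across, 148 mm high; the point is on its axis, half-way up.
Things that resemble listed ones, but are neither listed nor needed, are in the scene too. Leave any black or white look-alike of the part that bears small_offcut_center alone.

How it is judged:
By the outcome, as a careful person would: the job done as asked, in the order asked, and still so for the second after the job is handed in, while the arm keeps its last pose, push and grip.
It also fails if it takes over 56 s, if anything falls off the work surface, if the arm or the gripper's body presses on something with over 40 N, if the wrist force passes 120 N, or if a joint passes its speed limit or range.

ROBOT

A 7-joint arm with a two-finger parallel gripper is mounted at the origin on a cart in front of the work surface, level with it; the furniture and walls round the work are solid. World frame = base frame: x ahead of the robot, y to its left, z up, the work surface at z = 0. Lengths are in m, angles in rad, forces in N, time in s.
With the tool pointing down it reaches from about 0.4 to 0.85 m from the base axis. Payload 10.4 kg.
Tool frame: the origin (TCP) lies between the finger pads; the fingertips stand 22 mm ahead of it and the grasp point (between the pads) lies 3 mm ahead of it (r.nose_length is the distance from the TCP to the fingertips, in m); z points along the fingers, y is the line along which they close (so a half turn about z gives the same grasp; the last joint's range is limited). The gripper opens to 87 mm and grips with 3 to 60 N. Pads are 19 mm wide; open, the fingers measure 117 mm over their backs; the gripper's body (75 mm by 190 mm) begins 51 mm behind the grasp point.
Start: joints at [-1.221, 0.332, -0.065, 1.46, 0.022, 1.35, -0.088], TCP at [0.228, 0.582, 0.245] pointing down, gripper open.
Joint ranges: [-2.6, 2.6], [-0.5, 2.12], [-1.47, 1.34], [0.16, 2.42], [-1.27, 4.41], [0.06, 2.06], [-2.6, 2.6]. Speed limits (rad/s): [2.22, 2.22, 2.79, 2.79, 3.14, 3.14, 3.14].

INTERFACE

Orientations are given as a unit quaternion [x, y, z, w].
In Python, from bench import readout, cams, r gives the robot as it stands. The module is installed in compiled form; this text tells all that it offers.
- The arm moves only by the tool step_arm, never from a script. Its argument "deltas" is a list that holds one entry, the list of rows, each a list of 7 numbers: the turn, a rotation vector about the tool's x, y, z in rad, then the shift along the tool's x, y, z in m, then the opening in per cent of the stroke, from 0 (shut) to 100 (fully open). A call has 1 to 20 rows; each row is the pose to reach, as a shift and turn from the pose commanded when the call began, along the tool's axes at that moment; what a row does not reach only later rows make up. A row lasts 1/8 s, in which the tool goes at most 62.5 mm and 10.7 degrees, less where a joint would pass 70% of its speed; a pose out of reach is approached as far as the arm can. A call with a gripper value outside its range is refused whole. The fingers move at their own pace and stop on an object; "squeeze" is the grip in N (left out, the last holds). Time passes only in rows, so rows that repeat a pose let the fingers close. It gives the time, the measured TCP pose, the force, the opening and the grip force at its end, in the units of the state.
- readout.read_state(): the state, without advancing time (a new reading comes with each control period).
- cams.camera(name): name is "side" or "top" or "wrist"; returns a dict with "img" (420x560x3 uint8, red, green, blue), "fx", "fy", "cx", "cy" (pixels), "origin" and "rotation" of the camera in the world; the wrist camera has in their place "T_tool_cam" (4x4, takes a point from camera to tool coordinates, whose origin is the TCP and whose axes are the flange's). Camera axes: x right, y up, looking along -z (the intrinsics and any distortion apply to the point x, -y, -z); pixel columns grow to the right and rows downward; lengths in m; the calibration is good to about 2 mm. A picture is of the moment at which its call begins: read the wrist's pose just before it. There is no depth.
- r.close_job(): hands the job in; it is judged then, once.
The state is a dict: "time": time; "joint_positions": joint angles; "joint_vel": joint speeds; "joint_torque": joint torques, N m; "ee_pos": TCP position; "eef_rot": TCP orientation; "ft_force": force on the tool from outside, world axes, zero at the start; "torque": the same for the moment, N m; "width": finger opening in m; "grip_force": force on a finger pad.
Only numpy, scipy, OpenCV 4.12 (cv2) and the standard library are available. Lean on these libraries where they do the work, as an engineer would, in place of code of your own. Each camera call takes 0.05 s, during which the arm holds its last target. There are 200 camera calls.

## Working session

There is one attempt and no reset: what is moved stays moved. The work goes in short steps, Python scripts to look and compute and a tool call to move; the robot and the scene stay as the last step left them, time stands still between calls to the robot, and variables do not carry over. Pictures are saved under pics/ and viewed, at most 13 in all, crops included, and the job is handed in when it is done.

Besides the shell and the picture viewer there is one more tool, called after "Emit:" by a JSON object that holds its "name" and its "arguments". step_arm: Moves the arm, as the interface text tells. Its arguments: {"type":"object","properties":{"deltas":{"type":"array"},"squeeze":{"type":"number"}},"required":["deltas"]}

```bash
mkdir -p pics; python3 - <<'E'
from bench import readout, cams, r
import cv2, pickle
s=readout.read_state(); print(s['time'],s['ee_pos'],s['eef_rot'],s['width'],r.nose_length)
d={}
for n in ('top','side'):
    c=cams.camera(n); d[n]=c; print({k:v for k,v in c.items() if k!='img'})
    cv2.imwrite(f'pics/{n}0.png',cv2.resize(c['img'][:,:,::-1],(784,588),interpolation=cv2.INTER_CUBIC))
pickle.dump(d,open('c0.pkl','wb'))
E
```

```text
0.0 [0.22750163 0.58174437 0.24376203] [ 1.85307338e-01  9.82680361e-01 -6.98083996e-04 -1.05045281e-04] 0.08725768234264304 0.022
{'fx': 403.0582548227749, 'fy': 403.0582548227749, 'cx': 282.0590828963642, 'cy': 213.32413649507197, 'origin': array([0.50204469, 0.01695474, 1.28678755]), 'rotation': array([ 0.01446455, -0.02973557, -0.69617385,  0.71711125])}
{'fx': 391.1873249143944, 'fy': 391.1873249143944, 'cx': 286.97687765253653, 'cy': 210.5643232648087, 'origin': array([ 0.71252877, -0.56397383,  1.00442904]), 'rotation': array([0.28856927, 0.03161858, 0.08970932, 0.95272256])}
```

View pics/top0.png

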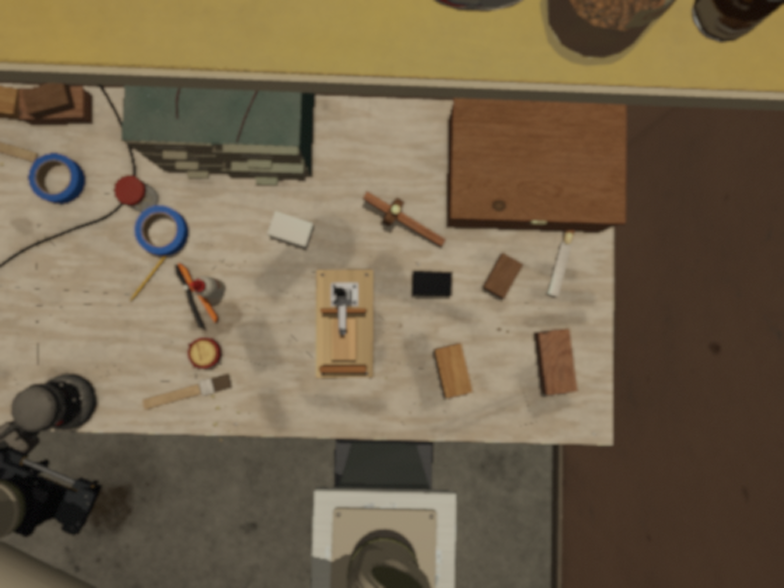

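View pics/side0.png

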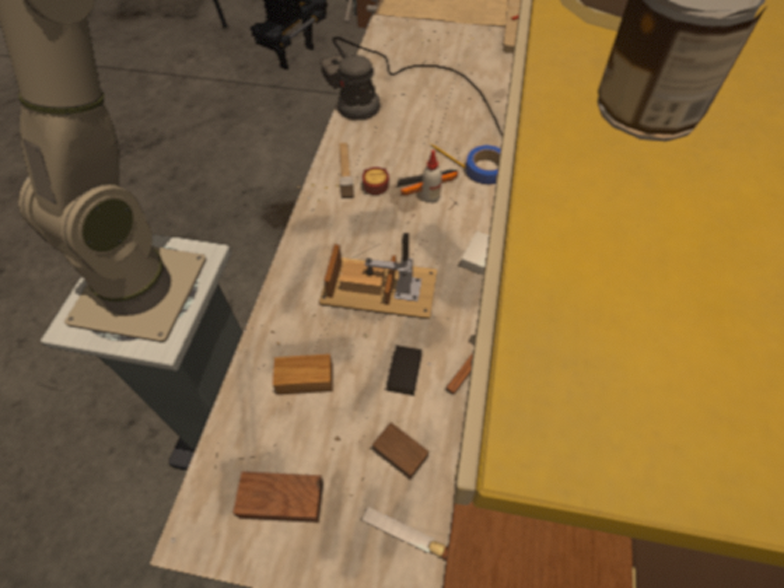

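The top view shows the small offcut as the dark brown block at (503,276). The thick one is at (453,370), the long one at (556,362) and the black look-alike at (432,284). The jig spans (317–373, 270–376), with the clamp at its far end. The side view agrees.

```bash
cat > h.py <<'E'
import numpy as np, cv2
from scipy.spatial.transform import Rotation as R
def cam_pose(c, s=None):
    if 'origin' in c: return R.from_quat(c['rotation']).as_matrix(), np.array(c['origin'])
    T=np.eye(4); T[:3,:3]=R.from_quat(s['eef_rot']).as_matrix(); T[:3,3]=s['ee_pos']
    T=T@np.array(c['T_tool_cam']); return T[:3,:3],T[:3,3]
def px2w(c,uv,z,s=None):
    M,o=cam_pose(c,s); uv=np.atleast_2d(np.array(uv,float))
    d=np.c_[(uv[:,0]-c['cx'])/c['fx'],-(uv[:,1]-c['cy'])/c['fy'],-np.ones(len(uv))]@M.T
    return o+d*((z-o[2])/d[:,2])[:,None]
def w2px(c,P,s=None):
    M,o=cam_pose(c,s); q=(np.atleast_2d(P)-o)@M
    return np.c_[c['cx']-c['fx']*q[:,0]/q[:,2],c['cy']+c['fy']*q[:,1]/q[:,2]]
def box(x,y,yaw,l,w,z0,z1):
    c,s=np.cos(yaw),np.sin(yaw)
    return np.array([[x+c*a-s*b,y+s*a+c*b,z] for z in(z0,z1) for a,b in((-l/2,-w/2),(l/2,-w/2),(l/2,w/2),(-l/2,w/2))])
E
python3 - <<'E'
import pickle,cv2,numpy as np
from h import *
d=pickle.load(open('c0.pkl','rb')); t=d['top'];sd=d['side']
f=lambda c,p,z: np.round(px2w(c,np.array(p)/1.4,z),3)
print('small',f(t,[[503,276]],.032), f(sd,[[400,450]],.025))
print('jigbase top',f(t,[[318,270],[372,270],[372,375],[317,375]],.012).tolist())
print('jigbase side',f(sd,[[321,305],[433,316],[438,264]],.012).tolist())
print('handle tip top',f(t,[[342,291]],.192),'side',f(sd,[[405,235]],.192))
print('bottle',f(t,[[199,286]],.148),f(sd,[[433,150]],.148),'thick',f(t,[[453,370]],.05),'long',f(t,[[556,362]],.045),'black',f(t,[[432,284]],.032))
def crop(c,u0,v0,w,h,k): return cv2.resize(c['img'][v0:v0+h,u0:u0+w,::-1],(w*k,h*k),interpolation=cv2.INTER_CUBIC)
a=crop(t,215,180,65,98,6); b=crop(sd,220,160,66,98,6)
cv2.imwrite('pics/jig.png',np.hstack([a,b]))
E
```

```text
small [[ 0.639 -0.25   0.032]] [[ 0.641 -0.255  0.025]]
jigbase top [[0.642, 0.166, 0.012], [0.646, 0.044, 0.012], [0.409, 0.037, 0.012], [0.406, 0.16, 0.012]]
jigbase side [[0.413, 0.028, 0.012], [0.654, 0.045, 0.012], [0.644, 0.183, 0.012]]
handle tip top [[0.583 0.097 0.192]] side [[0.583 0.105 0.192]]
bottle [[0.587 0.388 0.148]] [[0.592 0.4   0.148]] thick [[ 0.428 -0.14   0.05 ]] long [[ 0.451 -0.368  0.045]] black [[ 0.616 -0.091  0.032]]
```

View pics/jig.png

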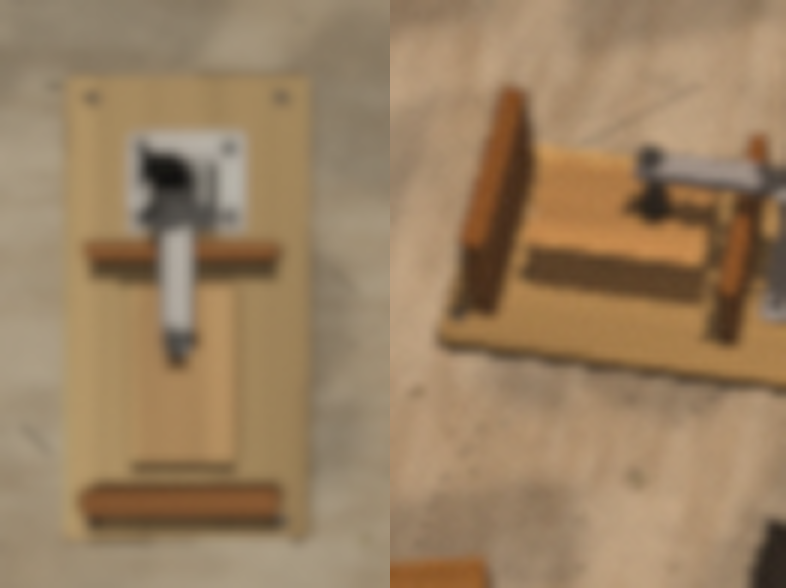

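The crop shows the jig base corners, the seat between the stops, and the bar over it. The jig's yaw is close to 0 and its origin is near (0.49, 0.10). Next I'll check the wrist camera's placing and the shelf, then move to a view pose.

```bash
cat >> h.py <<'E'
def delta(s,pos,ydir):
    """turn + shift (tool axes) from pose s to: tool pointing down, tool y at world angle ydir (mod pi), TCP pos"""
    M=R.from_quat(s['eef_rot']).as_matrix(); best=None
    for a in (ydir,ydir+np.pi):
        y=np.array([np.cos(a),np.sin(a),0]); z=np.array([0,0,-1.]); G=np.c_[np.cross(y,z),y,z]
        rv=R.from_matrix(M.T@G).as_rotvec()
        if best is None or np.linalg.norm(rv)<np.linalg.norm(best): best=rv
    return np.round(best,4), np.round(M.T@(np.array(pos)-s['ee_pos']),4)
E
python3 - <<'E'
import pickle
from h import *
from bench import readout,cams
d=pickle.load(open('c0.pkl','rb')); t=d['top'];sd=d['side']
for z in (.2,.3,.4,.5,.6,.7,.8): print(z,px2w(t,[[400/1.4,80/1.4]],z)[0,0],px2w(sd,[[470/1.4,480/1.4],[505/1.4,200/1.4]],z)[:,:2].round(2).tolist())
s=readout.read_state(); c=cams.camera('wrist'); print(np.round(c['T_tool_cam'],3),c['fx'],c['cx'],c['cy'],[k for k in c])
print(s['time'],delta(s,[.47,.10,.34],np.pi/2+.02))
E
```

```text
0.2 1.0039657054566093 [[0.76, -0.33], [0.76, 0.22]]
0.3 0.9577817930547818 [[0.76, -0.36], [0.76, 0.13]]
0.4 0.9115978806529546 [[0.75, -0.39], [0.75, 0.03]]
0.5 0.8654139682511273 [[0.74, -0.42], [0.74, -0.07]]
0.6 0.8192300558492998 [[0.74, -0.45], [0.74, -0.17]]
0.7 0.7730461434474725 [[0.73, -0.48], [0.73, -0.27]]
0.8 0.726862231045645 [[0.72, -0.51], [0.73, -0.36]]
[[-0.001  0.962  0.273  0.074]
 [ 1.     0.001  0.001 -0.001]
 [ 0.001  0.273 -0.962 -0.141]
 [ 0.     0.     0.     1.   ]] 312.66789069488914 279.1427408721798 212.18940764553608 ['img', 'fx', 'fy', 'cx', 'cy', 'T_tool_cam']
0.1 (array([-1.300e-03, -2.000e-04, -3.928e-01]), array([-0.4013, -0.3605, -0.0957]))
```

Emit:
{"name": "step_arm", "arguments": {"deltas": [[[0, 0, -0.04, -0.037, -0.037, -0.015, 0], [0, 0, -0.08, -0.075, -0.074, -0.03, 0], [0, 0, -0.12, -0.112, -0.111, -0.045, 0], [0, 0, -0.16, -0.15, -0.148, -0.06, 0], [0, 0, -0.2, -0.187, -0.185, -0.075, 0], [0, 0, -0.24, -0.224, -0.222, -0.09, 0], [0, 0, -0.28, -0.261, -0.26, -0.095, 0], [0, 0, -0.32, -0.298, -0.297, -0.095, 0], [0, 0, -0.36, -0.335, -0.334, -0.095, 0], [0, 0, -0.393, -0.373, -0.371, -0.095, 0], [0, 0, -0.393, -0.373, -0.371, -0.095, 0], [0, 0, -0.393, -0.373, -0.371, -0.095, 0], [0, 0, -0.393, -0.373, -0.371, -0.095, 0]]], "squeeze": 20}}

```text
time: 1.78
ee_pos: [0.4395, 0.1019, 0.3394]
eef_rot: [-0.011, 1.0, -0.0, -0.0]
ft_force: [0.1, -0.0, 0.6]
width: 0.0007
grip_force: 0.0
```

```bash
python3 - <<'E'
import pickle
from h import *
from bench import readout,cams
s=readout.read_state(); c=cams.camera('wrist'); pickle.dump((s,c),open('w1.pkl','wb'))
print(s['time'],s['ee_pos'],s['eef_rot'],s['width'],s['joint_positions'])
cv2.imwrite('pics/w1.png',cv2.resize(c['img'][:,:,::-1],(784,588),interpolation=cv2.INTER_CUBIC))
E
```

```text
1.775 [0.43945118 0.10190884 0.33938801] [-1.11010197e-02  9.99938370e-01 -2.57868442e-05 -1.53496251e-04] 0.0007254713670396709 [-0.72822608 -0.11867493  0.36562534  1.74992921  0.04238301  1.50292733
  1.2251585 ]
```

View pics/w1.png

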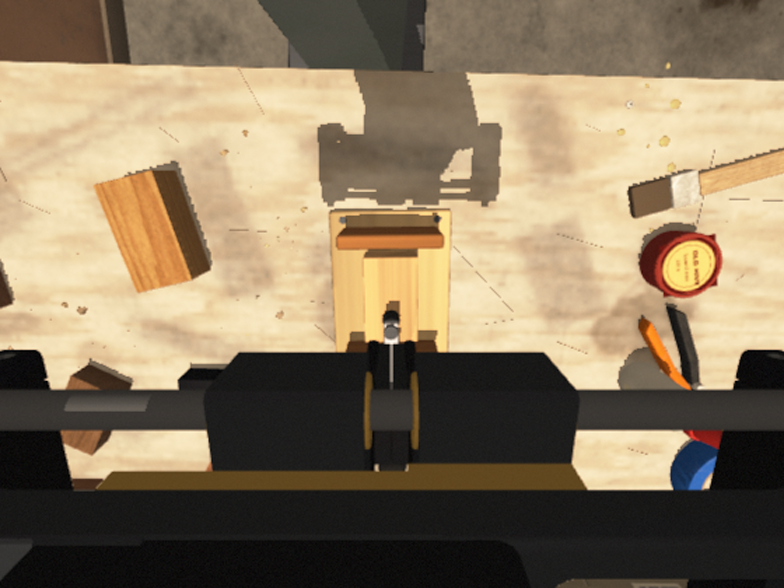

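The wrist view shows the base's near corners at about (331,211) and (451,210), the front stop top at rows 233–248, and the seat edges at columns 364 and 418. I'll fit the jig pose and overlay it.

```bash
python3 - <<'E'
import pickle
from h import *
s,c=pickle.load(open('w1.pkl','rb'))
f=lambda p,z: px2w(c,np.array(p)/1.4,z,s).round(4)
a=f([[331,211],[451,210]],.012); b=f([[364,252],[418,252]],.052); e=f([[336,248],[443,248],[338,234],[443,234]],.078)
print(a.tolist(),b.tolist(),e.tolist())
d=a[1]-a[0]; yaw=np.arctan2(-d[0],d[1]); m=a.mean(0)
o=m[:2]+.0875*np.array([np.cos(yaw),np.sin(yaw)]); print('yaw',yaw,'origin',o)
k=6;u0,v0,w,h=222,138,110,96
im=cv2.resize(c['img'][v0:v0+h,u0:u0+w,::-1],(w*k,h*k),interpolation=cv2.INTER_CUBIC)
def bx(x0,x1,wd,z0,z1):
    xc=(x0+x1)/2; return box(o[0]+xc*np.cos(yaw),o[1]+xc*np.sin(yaw),yaw,x1-x0,wd,z0,z1)
for B,col in ((bx(-.0875,.1575,.13,0,.012),(255,0,0)),(bx(-.045,.045,.055,.012,.052),(0,255,0)),(bx(-.071,-.057,.1,.012,.078),(0,0,255))):
    p=((w2px(c,B[4:],s)-[u0,v0]+.5)*k).astype(int); cv2.polylines(im,[p],True,col,1)
cv2.imwrite('pics/w1c.png',im)
E
```

```text
[[0.4049, 0.0367, 0.012], [0.4012, 0.1629, 0.012]] [[0.4407, 0.074, 0.052], [0.4395, 0.1273, 0.052]] [[0.4329, 0.0496, 0.078], [0.4308, 0.1486, 0.078], [0.4199, 0.0516, 0.078], [0.4179, 0.1479, 0.078]]
yaw 0.029310145812843424 origin [0.49051242 0.10236427]
```

View pics/w1c.png

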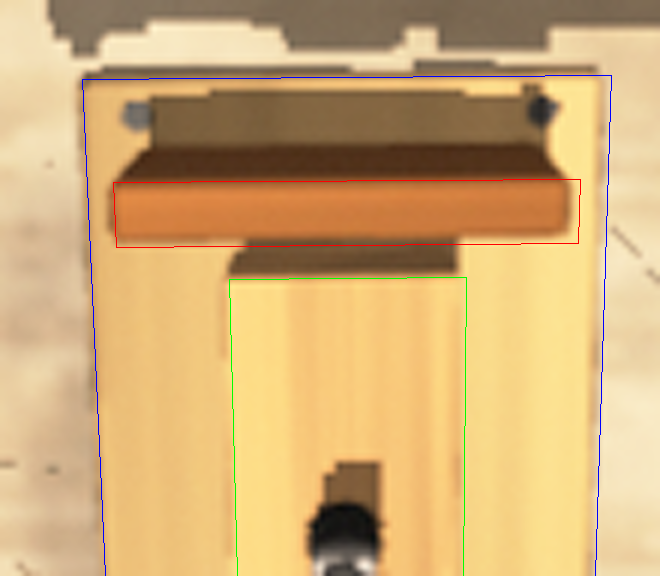

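The overlay sits about 1.4 mm too far in +y and 1 mm in +x, with slightly too much yaw. The corrected jig pose is origin (0.490, 0.101), yaw about 0.023, which puts the pivot near (0.585, 0.103). Next I'll come down in front of the handle and push it.

Emit:
{"name": "step_arm", "arguments": {"deltas": [[[0, 0, 0, -0.03, 0, 0.042, 0], [0, 0, 0, -0.055, -0.001, 0.084, 0], [0, 0, 0, -0.08, -0.001, 0.126, 0], [0, 0, 0, -0.105, -0.001, 0.167, 0], [0, 0, 0, -0.105, -0.001, 0.167, 0], [0, 0, 0, -0.12, -0.001, 0.167, 0], [0, 0, 0, -0.135, -0.001, 0.167, 0], [0, 0, 0, -0.15, -0.001, 0.167, 0], [0, 0, 0, -0.165, -0.001, 0.167, 0], [0, 0, 0, -0.18, -0.001, 0.167, 0], [0, 0, 0, -0.195, -0.001, 0.167, 0], [0, 0, 0, -0.21, -0.001, 0.167, 0], [0, 0, 0, -0.23, -0.001, 0.167, 0], [0, 0, 0, -0.23, -0.001, 0.167, 0], [0, 0, 0, -0.23, -0.001, 0.12, 0], [0, 0, 0, -0.23, -0.001, 0.07, 0], [0, 0, 0, -0.23, -0.001, 0.02, 0], [0, 0, 0, -0.23, -0.001, 0.01, 0]]]}}

```text
time: 4.08
ee_pos: [0.67, 0.1045, 0.3348]
eef_rot: [-0.01, 1.0, 0.001, 0.003]
ft_force: [0.8, -0.1, -0.2]
width: 0.0004
grip_force: 0.0
```

```bash
python3 - <<'E'
import pickle
from h import *
from bench import readout,cams
s=readout.read_state(); c=cams.camera('wrist'); sd=cams.camera('side'); pickle.dump((s,c,sd),open('w2.pkl','wb'))
print(s['time'],s['ee_pos'],s['eef_rot'],s['ft_force'],delta(s,[.52,-.235,.34],.5))
def crop(c,u0,v0,w,h,k): return cv2.resize(c['img'][v0:v0+h,u0:u0+w,::-1],(w*k,h*k),interpolation=cv2.INTER_CUBIC)
cv2.imwrite('pics/w2.png',np.hstack([cv2.resize(c['img'][:,:,::-1],(400,300)),crop(sd,220,140,100,75,4)]))
E
```

```text
4.075 [0.67000173 0.10452905 0.33477793] [-1.02079866e-02  9.99942432e-01  9.50341230e-04  3.16640124e-03] [ 0.83248356 -0.14948289 -0.22197477] (array([0.0051, 0.0047, 1.0912]), array([ 0.1569, -0.3364, -0.0068]))
```

View pics/w2.png

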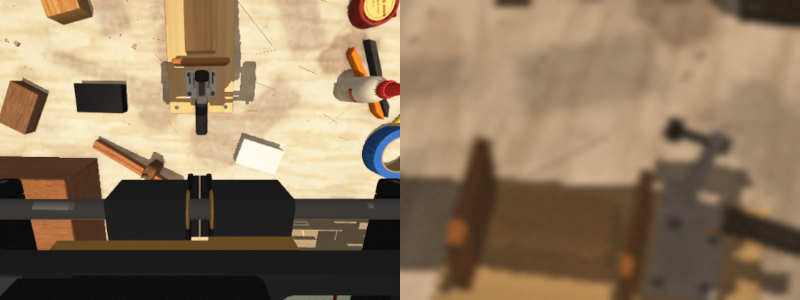

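The clamp is fully open: handle lying back, bar upright. The wrist view shows the small offcut near (31,147) raw. I'll hover over it, open the gripper and measure.

Emit:
{"name": "step_arm", "arguments": {"deltas": [[[0, 0, 0.04, 0.005, -0.044, 0.005, 0], [0, 0, 0.08, 0.01, -0.088, 0.01, 40], [0, 0, 0.12, 0.015, -0.132, 0.015, 100], [0, 0, 0.17, 0.02, -0.176, 0.02, 100], [0, 0, 0.21, 0.026, -0.22, 0.025, 100], [0, 0, 0.26, 0.032, -0.264, 0.03, 100], [0, 0, 0.3, 0.037, -0.31, 0.035, 100], [0, 0, 0.34, 0.042, -0.354, 0.035, 100], [0, 0, 0.34, 0.042, -0.354, 0.035, 100], [0, 0, 0.34, 0.042, -0.354, 0.035, 100]]]}}

```text
time: 5.42
ee_pos: [0.6348, -0.2493, 0.2932]
eef_rot: [0.159, 0.987, 0.001, -0.001]
ft_force: [0.4, 0.3, 0.1]
width: 0.0815
grip_force: 0.0
```

```bash
python3 - <<'E'
import pickle
from h import *
from bench import readout,cams
s=readout.read_state(); c=cams.camera('wrist'); pickle.dump((s,c),open('w3.pkl','wb'))
print(s['time'],s['ee_pos'],s['eef_rot'],s['width'],s['joint_positions'])
p=w2px(c,box(.639,-.25,-.32,.09,.055,0,.032),s)
im=c['img'][:,:,::-1].copy(); cv2.polylines(im,[p[4:].round().astype(int)],True,(0,255,0),1)
print(p[4:].round().tolist())
cv2.imwrite('pics/w3.png',cv2.resize(im,(784,588),interpolation=cv2.INTER_CUBIC))
E
```

```text
5.425 [ 0.63475245 -0.2492817   0.29323317] [ 1.58883420e-01  9.87296727e-01  6.07627369e-04 -9.28812747e-04] 0.08150318124120927 [-0.10449161  0.49557835  0.63234941  1.23692508 -0.28625953  1.49874891
  1.74154523]
[[259.0, 151.0], [260.0, 219.0], [301.0, 219.0], [302.0, 151.0]]
```

View pics/w3.png

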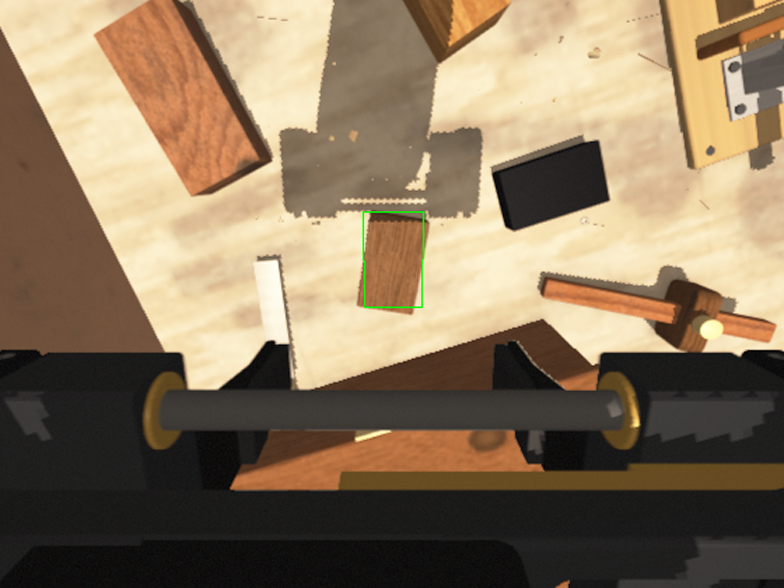

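The small offcut's top face has corners at about (369,221), (428,222), (413,314) and (358,305), rotated a few degrees from my guess.

```bash
python3 - <<'E'
import pickle
from h import *
s,c=pickle.load(open('w3.pkl','rb'))
P=px2w(c,np.array([[369,221],[428,222],[413,314],[358,305]])/1.4,.032,s)[:,:2]
print(P.round(4).tolist(),[round(np.linalg.norm(P[i]-P[(i+1)%4]),4) for i in range(4)])
# mask check
hsv=cv2.cvtColor(c['img'],cv2.COLOR_RGB2HSV); m=((hsv[...,1]>90)&(hsv[...,2]<170)).astype(np.uint8)
roi=np.zeros_like(m); roi[148:232,245:315]=1; m=cv2.morphologyEx(m*roi,cv2.MORPH_OPEN,np.ones((3,3),np.uint8))
k=max(cv2.findContours(m,0,1)[0],key=cv2.contourArea); r_=cv2.boxPoints(cv2.minAreaRect(k)); print((r_*1.4).round().tolist())
l=(P[2]+P[3]-P[0]-P[1])/2; w=(P[0]+P[3]-P[1]-P[2])/2
a1=np.arctan2(l[1],l[0]); a2=np.arctan2(w[1],w[0])+np.pi/2; a2=(a2+np.pi/2)%np.pi-np.pi/2
ctr=P.mean(0); print('ctr',ctr,'yaw',a1,a2)
Q=px2w(c,r_,.032,s)[:,:2];print(Q.round(4).tolist())
yaw=a1; print(delta(s,[*ctr,.03],yaw+np.pi/2),delta(s,[*ctr,.02],yaw+np.pi/2))
E
```

```text
[[0.5974, -0.2589], [0.6152, -0.2082], [0.6948, -0.2477], [0.6695, -0.295]] [np.float64(0.0537), np.float64(0.0889), np.float64(0.0537), np.float64(0.0807)]
[[355.0, 304.0], [371.0, 209.0], [428.0, 219.0], [412.0, 313.0]]
ctr [ 0.64420207 -0.25244835] yaw -0.46276683299987637 -0.4135482665967367
[[0.6673, -0.2974], [0.5879, -0.254], [0.6123, -0.2074], [0.6937, -0.2483]]
(array([ 0.0008, -0.0021,  0.1436]), array([-0.0105, -0.0003,  0.2632])) (array([ 0.0008, -0.0021,  0.1436]), array([-0.0105, -0.0003,  0.2732]))
```

```bash
cat > fit.py <<'E'
from h import *
from scipy.optimize import minimize
def fitbox(c,s,m,x0,l,w,h):
    k=8; ys,xs=np.nonzero(m); u0,v0=xs.min()-10,ys.min()-10; u1,v1=xs.max()+10,ys.max()+10
    M=cv2.resize(m[v0:v1,u0:u1],None,fx=k,fy=k,interpolation=cv2.INTER_LINEAR)>0
    def cost(p):
        q=((w2px(c,box(*p,l,w,0,h),s)-[u0,v0]+.5)*k).round().astype(np.int32)
        z=np.zeros(M.shape,np.uint8); cv2.fillConvexPoly(z,cv2.convexHull(q),1); z=z>0
        return 1-(z&M).sum()/(z|M).sum()
    S=np.array([x0]+[np.array(x0)+d for d in ((.008,0,0),(0,.008,0),(0,0,.1))])
    return min((minimize(cost,x0,method='Nelder-Mead',options=dict(initial_simplex=S*1,xatol=1e-4,fatol=1e-4)) for _ in (0,)),key=lambda r:r.fun)
E
python3 - <<'E'
import pickle
from fit import *
s,c=pickle.load(open('w3.pkl','rb'))
im=cv2.bilateralFilter(c['img'],5,30,3); hsv=cv2.cvtColor(im,cv2.COLOR_RGB2HSV)
for st,vt in ((90,170),(80,180),(100,160)):
    m=((hsv[...,1]>st)&(hsv[...,2]<vt)).astype(np.uint8); roi=np.zeros_like(m); roi[146:232,245:315]=1
    m=cv2.morphologyEx(m*roi,cv2.MORPH_OPEN,np.ones((3,3),np.uint8))
    n,L,S,_=cv2.connectedComponentsWithStats(m); m=(L==1+S[1:,4].argmax()).astype(np.uint8); m=cv2.morphologyEx(m,cv2.MORPH_CLOSE,np.ones((5,5),np.uint8))
    f=fitbox(c,s,m,[.644,-.252,-.44],.09,.055,.032); print(st,m.sum(),f.x.round(4),f.fun,delta(s,[*f.x[:2],.022],f.x[2]+np.pi/2))
p=f.x; q=w2px(c,box(*p,.09,.055,0,.032),s); k=7;u0,v0=238,140
o=cv2.resize(c['img'][v0:v0+95,u0:u0+85,::-1],None,fx=k,fy=k,interpolation=cv2.INTER_CUBIC)[:600]
o2=o.copy()
for i in (0,4): cv2.polylines(o,[((q[i:i+4]-[u0,v0]+.5)*k).astype(int)],True,(0,255,0),1)
cv2.imwrite('pics/w3c.png',o)
E
```

```text
90 2380 [ 0.642  -0.2527 -0.4752] 0.19716475666021727 (array([ 0.0007, -0.0021,  0.156 ]), array([-0.0085, -0.0012,  0.2712]))
80 2876 [ 0.641  -0.252  -0.4795] 0.036007517005902434 (array([ 0.0007, -0.0021,  0.1604]), array([-0.0074, -0.0008,  0.2712]))
100 322 [ 0.6429 -0.252  -0.4774] 0.7894123574982679 (array([ 0.0007, -0.0021,  0.1583]), array([-0.0091, -0.0003,  0.2712]))
```

View pics/w3c.png

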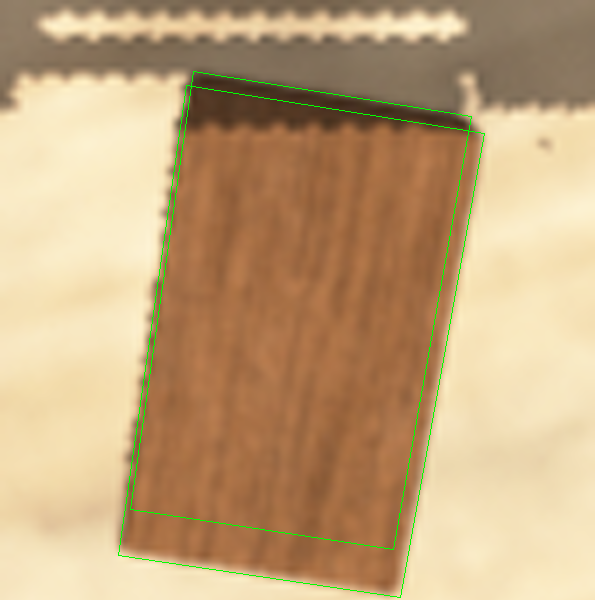

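The box fit lies on the offcut's outline: centre (0.641, −0.252), yaw −0.477. Descend and grasp.

Emit:
{"name": "step_arm", "arguments": {"deltas": [[[0.001, -0.002, 0.04, -0.002, 0, 0.045, 100], [0.001, -0.002, 0.08, -0.004, 0, 0.09, 100], [0.001, -0.002, 0.12, -0.006, -0.001, 0.135, 100], [0.001, -0.002, 0.16, -0.0075, -0.001, 0.18, 100], [0.001, -0.002, 0.16, -0.0075, -0.001, 0.21, 100], [0.001, -0.002, 0.16, -0.0075, -0.001, 0.235, 100], [0.001, -0.002, 0.16, -0.0075, -0.001, 0.255, 100], [0.001, -0.002, 0.16, -0.0075, -0.001, 0.266, 100], [0.001, -0.002, 0.16, -0.0075, -0.001, 0.266, 100], [0.001, -0.002, 0.16, -0.0075, -0.001, 0.266, 100], [0.001, -0.002, 0.16, -0.0075, -0.001, 0.266, 50], [0.001, -0.002, 0.16, -0.0075, -0.001, 0.266, 50], [0.001, -0.002, 0.16, -0.0075, -0.001, 0.266, 50], [0.001, -0.002, 0.16, -0.0075, -0.001, 0.266, 50], [0.001, -0.002, 0.16, -0.0075, -0.001, 0.266, 50]]], "squeeze": 25}}

```text
time: 7.35
ee_pos: [0.642, -0.2535, 0.0286]
eef_rot: [0.238, 0.971, -0.0, 0.001]
ft_force: [0.6, 1.2, 1.3]
width: 0.0548
grip_force: 25.0
```

The fingers stopped at 54.8 mm with 25 N, so the offcut is held. Lift and carry above the seat.

Emit:
{"name": "step_arm", "arguments": {"deltas": [[[0, 0, 0, 0, 0, -0.03, 50], [0, 0, 0, 0, 0, -0.075, 50], [0, 0, 0, 0, 0, -0.12, 50], [0, 0, 0, 0, 0, -0.17, 50], [0, 0, 0, 0, 0, -0.222, 50], [0, 0, -0.05, 0.03, 0.0245, -0.222, 50], [0, 0, -0.1, 0.06, 0.049, -0.222, 50], [0, 0, -0.15, 0.09, 0.0735, -0.222, 50], [0, 0, -0.2, 0.12, 0.098, -0.222, 50], [0, 0, -0.25, 0.15, 0.1225, -0.222, 50], [0, 0, -0.3, 0.18, 0.147, -0.222, 50], [0, 0, -0.35, 0.21, 0.1715, -0.222, 50], [0, 0, -0.4, 0.24, 0.196, -0.222, 50], [0, 0, -0.45, 0.27, 0.2205, -0.222, 50], [0, 0, -0.504, 0.299, 0.244, -0.222, 50], [0, 0, -0.504, 0.299, 0.244, -0.222, 50], [0, 0, -0.504, 0.299, 0.244, -0.222, 50], [0, 0, -0.504, 0.299, 0.244, -0.222, 50], [0, 0, -0.504, 0.299, 0.244, -0.222, 50]]]}}

```text
time: 9.72
ee_pos: [0.4892, 0.1003, 0.2497]
eef_rot: [-0.011, 1.0, -0.001, 0.001]
ft_force: [-0.8, 0.3, -1.4]
width: 0.0548
grip_force: 25.0
```

```bash
python3 - <<'E'
import pickle
from h import *
from bench import readout,cams
s=readout.read_state(); c=cams.camera('wrist'); pickle.dump((s,c),open('w4.pkl','wb'))
print(s['time'],s['ee_pos'],s['eef_rot'],s['width'],s['grip_force'],s['ft_force'],delta(s,[.490,.101,.25],np.pi/2+.023))
o=np.array([.490,.101]);yaw=.023;ca,sa=np.cos(yaw),np.sin(yaw)
im=c['img'][:,:,::-1].copy(); k=3; u0,v0=150,130
im=cv2.resize(im[v0:v0+195,u0:u0+260],None,fx=k,fy=k,interpolation=cv2.INTER_CUBIC)
def dr(B,col): cv2.polylines(im,[((w2px(c,B,s)-[u0,v0]+.5)*k).astype(int)],True,col,1)
def bx(x0,x1,wd,z): xc=(x0+x1)/2; return box(o[0]+xc*ca,o[1]+xc*sa,yaw,x1-x0,wd,0,z)[4:]
dr(bx(-.0875,.1575,.13,.012),(255,0,0)); dr(bx(-.071,-.057,.1,.078),(0,0,255)); dr(bx(-.045,.045,.055,.052),(0,255,0)); dr(bx(.057,.067,.1,.064),(0,0,255))
p=s['ee_pos']; dr(box(p[0],p[1],yaw,.09,.055,0,p[2]-.0286+.032)[4:],(255,0,255)); dr(box(p[0],p[1],yaw,.09,.055,0,p[2]-.0286)[4:],(255,255,0))
cv2.imwrite('pics/w4.png',im)
E
```

```text
9.725 [0.48916075 0.10031139 0.24969837] [-1.12847594e-02  9.99935662e-01 -8.92531406e-04  7.28099090e-04] 0.05476057732778829 24.999927026219666 [-0.8257565   0.31812566 -1.35490096] (array([-0.0018,  0.0014, -0.0004]), array([-0.0009,  0.0007, -0.0003]))
```

View pics/w4.png

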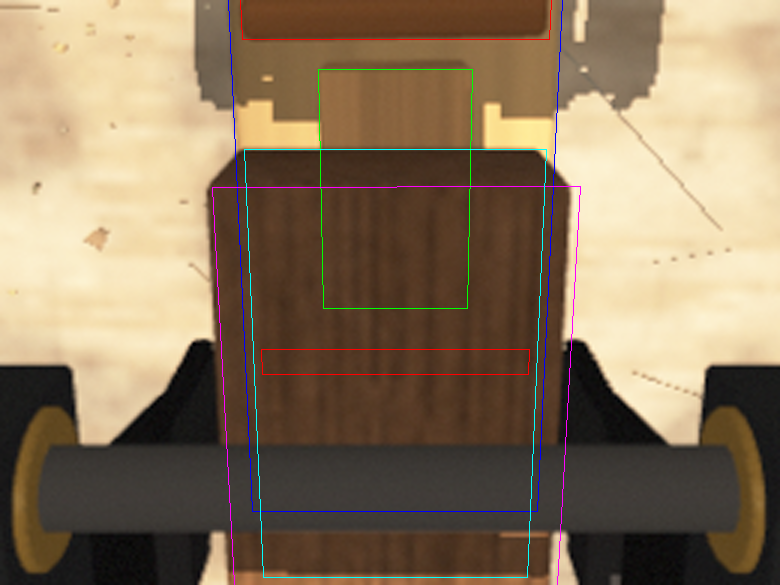

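The held block lines up with its prediction: front edges at rows 150 and 188, as expected. Its lateral centre is at column 389 against 396 predicted, which means the wrist camera reads about 1 mm low in y. So the seat's true y is about 0.102. Descend vertically, stopping 2 cm short first.

Emit:
{"name": "step_arm", "arguments": {"deltas": [[[0, 0, 0, -0.0008, 0.0017, 0.04, 50], [0, 0, 0, -0.0008, 0.0017, 0.08, 50], [0, 0, 0, -0.0008, 0.0017, 0.11, 50], [0, 0, 0, -0.0008, 0.0017, 0.13, 50], [0, 0, 0, -0.0008, 0.0017, 0.14, 50], [0, 0, 0, -0.0008, 0.0017, 0.14, 50], [0, 0, 0, -0.0008, 0.0017, 0.14, 50], [0, 0, 0, -0.0008, 0.0017, 0.14, 50]]]}}

```text
time: 10.78
ee_pos: [0.4903, 0.1028, 0.1105]
eef_rot: [-0.012, 1.0, -0.001, 0.001]
ft_force: [-0.4, 1.0, -0.6]
width: 0.0547
grip_force: 25.0
```

```bash
python3 - <<'E'
import pickle
from h import *
from bench import readout,cams
s=readout.read_state(); c=cams.camera('wrist'); sd=cams.camera('side'); pickle.dump((s,c,sd),open('w5.pkl','wb'))
print(s['time'],s['ee_pos'],s['eef_rot'],s['width'],s['grip_force'],s['ft_force'],delta(s,[.490,.102,.0906],np.pi/2+.023))
o=np.array([.490,.102]);yaw=.023;ca,sa=np.cos(yaw),np.sin(yaw)
def bx(x0,x1,wd,z): xc=(x0+x1)/2; return box(o[0]+xc*ca,o[1]+xc*sa,yaw,x1-x0,wd,0,z)[4:]
def view(c,s,u0,v0,w,h,k):
    im=cv2.resize(c['img'][v0:v0+h,u0:u0+w,::-1],None,fx=k,fy=k,interpolation=cv2.INTER_CUBIC)
    def dr(B,col): cv2.polylines(im,[((w2px(c,B,s)-[u0,v0]+.5)*k).astype(int)],True,col,1)
    p=readout.read_state()['ee_pos']
    dr(bx(-.071,-.057,.1,.078),(0,0,255)); dr(bx(-.0875,.1575,.13,.012),(255,0,0))
    dr(box(p[0],p[1],yaw,.09,.055,0,p[2]-.0286+.032)[4:],(255,0,255)); dr(box(p[0],p[1],yaw,.09,.055,0,p[2]-.0286)[4:],(255,255,0))
    return im
a=view(c,s,180,60,200,150,2); b=view(sd,None,215,145,100,75,4)
cv2.imwrite('pics/w5.png',np.hstack([a,b]))
E
```

```text
10.775 [0.4903309  0.10279728 0.11048752] [-1.20809823e-02  9.99926005e-01 -5.06253144e-04  1.33348984e-03] 0.054746489770912295 24.999964465387166 [-0.42802222  1.02413032 -0.63978986] (array([-0.001 ,  0.0027,  0.0012]), array([ 0.0004, -0.0008,  0.0199]))
```

View pics/w5.png

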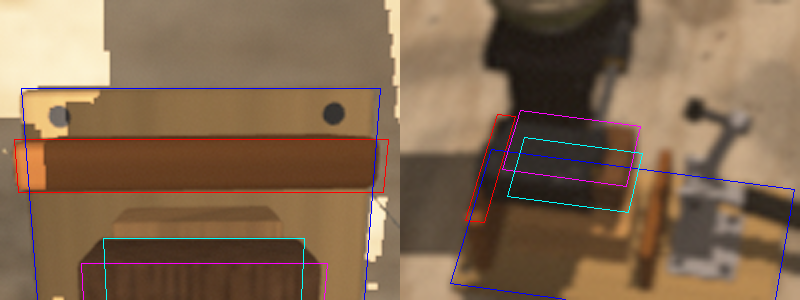

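The block and the front stop show the same roughly 1.2 mm image bias in y, so the seat's y of 0.102 and x of 0.490 hold and the block is aligned and clear of the stop. Final 2 cm down, 0.8 mm in −y, then hold still.

Emit:
{"name": "step_arm", "arguments": {"deltas": [[[0, 0.001, 0.001, 0, -0.0008, 0.006, 50], [0, 0.002, 0.001, 0, -0.0008, 0.012, 50], [0, 0.002, 0.001, 0, -0.0008, 0.017, 50], [0, 0.002, 0.001, 0, -0.0008, 0.02, 50], [0, 0.002, 0.001, 0, -0.0008, 0.02, 50], [0, 0.002, 0.001, 0, -0.0008, 0.02, 50], [0, 0.002, 0.001, 0, -0.0008, 0.02, 50], [0, 0.002, 0.001, 0, -0.0008, 0.02, 50], [0, 0.002, 0.001, 0, -0.0008, 0.02, 50], [0, 0.002, 0.001, 0, -0.0008, 0.02, 50], [0, 0.002, 0.001, 0, -0.0008, 0.02, 50], [0, 0.002, 0.001, 0, -0.0008, 0.02, 50]]]}}

```text
time: 12.38
ee_pos: [0.4899, 0.1018, 0.0897]
eef_rot: [-0.012, 1.0, -0.001, -0.0]
ft_force: [-0.1, 0.5, -1.4]
width: 0.0549
grip_force: 25.0
```

```bash
python3 - <<'E'
from h import *
from bench import readout,cams
s=readout.read_state(); c=cams.camera('wrist'); t=cams.camera('top')
print(s['time'],s['ee_pos'],s['eef_rot'],s['width'],s['grip_force'],s['ft_force'],np.abs(s['joint_vel']).max(),delta(s,[.490,.102,.0906],np.pi/2+.023))
a=cv2.resize(c['img'][60:255,150:410,::-1],(400,300),interpolation=cv2.INTER_CUBIC); b=cv2.resize(t['img'][150:300,200:400,::-1],(400,300),interpolation=cv2.INTER_CUBIC)
cv2.imwrite('pics/w6.png',np.hstack([a,b]))
E
```

```text
12.375 [0.48990455 0.10179493 0.08972332] [-1.15842298e-02  9.99932535e-01 -8.12030227e-04 -2.68671512e-04] 0.05490429196384237 24.999840846285224 [-0.0907883   0.54262479 -1.3915118 ] 0.0018673314095538948 (array([-0.0016, -0.0006,  0.0002]), array([-0.0001,  0.0002, -0.0009]))
```

View pics/w6.png

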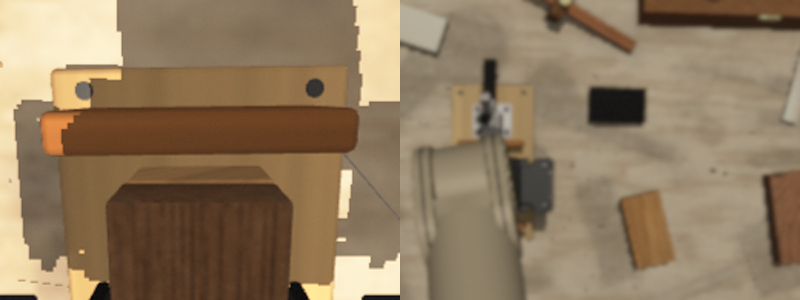

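The block is centred behind the front stop (both centred at column 199.5), still and level, with a gap of about 9 mm. The top view shows the clamp still open and the thick offcut, long offcut and black look-alike where they were. Handing in.

```bash
python3 -c "
from bench import r
print(r.close_job())"
```

```text
the job is handed in; nothing more can be done
None
```

The clamp is fully open, and I handed in with the smallest offcut held level and still, centred and lengthwise over the seat, about 9 mm above it by measurement. The other offcuts and the glue bottle were not touched.

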